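# Refit the sorter's reject gate and release the feeder

## Task

Refit the sorter's yellow reject gate: grip it by the two ends of its brass cross pin, lift it, and let it swing down in your grip until it hangs straight down and still, then grip it firmly again. Lower it weight-first into the green sorter well until the pin rests in both V bearings, and only then let go. With the gate in place, slide the red safety shutter on the white box fully open and press the green release button under it all the way down; leave the shutter open, the gate hanging, and the other things on the bench where they are.

Things in the scene. Friction and masses are not known exactly. Their poses are not given: they have to be found in the camera images.
- paddle: The gate, loose, 0.28 kg: yellow blade 16 mm wide, 6 mm thick, with a brass cross pin 12 mm in diameter at one end and a yellow weight at the other. Origin: centre of the pin. y runs along the pin, whose flat 6 mm steel tips stand 27 mm either side (54 mm over the tips: the width to grip). The blade runs along -x. It starts flat on the block, z up, pin 46 mm above the table; hanging, x points up.
- gate_end (a point): Middle of the end face of the gate's weight (34 x 18 x 12 mm), 100 mm from the pin's centre along the gate's -x. Lifted by the pin's tips at 100 N a pad it sags part way (to 0.4 to 1.4 rad from plumb) and sticks; eased below about 50 N it sinks further, at 10 N to within about 0.2 rad; under 5 N it may slip out. Tightened, it keeps its angle. Either way round about the vertical fits the sorter.
- block: Fixed service block under the gate: black rubber bar 130 x 22 mm, top 40 mm above the table, on a 150 x 70 x 6 mm aluminium foot, both centred 35 mm to -x of the origin. Origin: on the table, about under the gate's pin. Long side along x. The pin's ends stand free beyond both sides of the bar.
- sorter: Fixed sorter head: grey base 130 x 120 x 12 mm with an upright well, open at the top. Origin: on the table under the well's centre. Inside, the well is 48 mm along x and 32 mm along y, floor at 12 mm, green end walls 113 mm high. Its two aluminium cheeks, 5 mm thick, stand 16 to 21 mm either side along y, each with a V bearing on top. The fingers have free room outside the cheeks.
- v_top (a point): Centre between the tops of the V arms, over the well's middle, 134 mm above the table. The arms slope at 45 degrees and reach 18 mm either side along the sorter's x, so a pin lowered within 12 mm of the centre slides home.
- bearing (a point): Where the centre of the gate's pin comes to rest in the V bearings: the well's centre, 123.5 mm above the table. Its y axis is the line of the pin; z up. The gate then hangs inside the well with its lower end 11 mm above the floor.
- console: Fixed white release box, 130 (x) x 190 (y) x 50 mm high. Origin: on the table under its centre. The green button lies 35 mm to -y of its centre; the shutter over it slides towards the box's +y. A small red lamp (24 mm, not part of the job) stands at its +x, +y corner.
- shutter (a joint): Travel of the red safety shutter, m: 0 closed (over the button), 0.06 fully open at its stop; it slides along the box's +y axis against about 1.5 N of friction and stays where it is left. It is a plate 66 (x) x 50 (y) x 4 mm, its upper face 88 mm above the table, with side skirts, and carries a black tab.
- tab (a point): Centre of the top of the shutter's black tab, 114 mm above the table; moves with the shutter. The tab is 34 mm long (box x), 10 mm thick (box y) and stands 26 mm above the plate: pinch it across its thickness, or push it.
- release (a joint): Travel of the green release button, m: 0 up, 0.006 fully down; sprung, takes about 5 N to press fully, and comes up again when left.
- release_top (a point): Centre of the top of the green button (32 mm across), 72 mm above the table, 16 mm below the top of the closed shutter; pressed straight down. With the shutter fully open its plate's edge is 35 mm from the button's centre.
- spray: Bystander, to be left alone: upright spray can, 52 mm across, 150 mm high. Origin: centre of its underside.
- tray: Bystander, to be left alone: empty blue plastic tray, 110 x 150 x 35 mm. Origin: centre of its underside.
- screwdriver: Bystander, to be left alone: red-handled screwdriver lying flat. Origin: near its middle.
- spanner: Bystander, to be left alone: steel spanner lying flat. Origin: near its middle.
- tape: Bystander, to be left alone: yellow tape roll lying flat, 80 mm across, 20 mm high. Origin: centre of its underside.
- carton: Bystander, to be left alone: cardboard carton, 80 x 100 x 70 mm. Origin: centre of its underside.
- levelfoot: Bystander, to be left alone: dark steel machine foot with its stud up, 40 mm across, 50 mm high. Origin: centre of its underside.
Not all that is in view belongs to the job. Of the things that look like the paddle, the smaller one is meant.

How it is judged:
On the way, in this order (a step that is already met when the one before it is completed fails the run):
1. the gate hangs straight down (within 0.3 rad) and still (under 0.5 rad/s) in a firm grip (over 30 N on each finger), its pin more than 0.17 m above the table (angle between paddle's own x axis and vertical below 0.3 rad and angular speed of paddle below 0.5 rad/s and height (world z) of paddle above 0.17 m and contact force between the fingers and paddle above 60 N), for 0.2 s.
2. the pin is lowered into the bearings (within 10 mm) while still gripped (distance between paddle and bearing below 0.01 m and contact force between the fingers and paddle above 1 N), for 0.05 s.
3. with the gate hanging in the bearings and let go, the shutter is slid open (over 50 mm) (distance between paddle and bearing below 0.008 m and angle between paddle's own x axis and vertical below 0.15 rad and angle between the y axis of paddle and the y axis of bearing, either way round below 0.12 rad and contact force between the fingers and paddle below 0.5 N and value of joint shutter above 0.05 m), for 0.1 s.
4. the button is pressed down (over 4.5 mm) with the shutter open (value of joint release above 0.0045 m and value of joint shutter above 0.05 m), for 0.02 s.
At the end, for the whole second after the job is handed in: The gate's pin lies in the bearings (centre within 8 mm, pin within 0.12 rad of their line), the gate hangs within 0.15 rad of plumb, at rest and let go; the shutter is open by more than 50 mm and the button is up again (all of step 3 and value of joint release below 0.0015 m and linear speed of paddle below 0.03 m/s); the robot touches nothing.
It fails at once if a bystander is moved more than 30 mm (distance of any of spray, tray, screwdriver, spanner, tape, carton, levelfoot from where it was at the start of the episode above 0.03 m).
It also fails if it takes over 72 s, if anything falls off the work surface, if the arm or the gripper's body presses on something with over 40 N, if the wrist force passes 120 N, or if a joint passes its speed limit or range.

## Robot

A 6-joint arm with a two-finger parallel gripper is mounted at the origin on the work surface. World frame = base frame: x ahead of the robot, y to its left, z up, the work surface at z = 0. Lengths are in m, angles in rad, forces in N, time in s.
With the tool pointing down it reaches from about 0.225 to 0.875 m from the base axis. Payload 3.4 kg.
Tool frame: the origin (TCP) lies on the centre line of the jaws, within the pads' length; the fingertips stand 11 mm ahead of it and the grasp point (between the pads) lies 8 mm behind it; z points along the fingers, y is the line along which they close (so a half turn about z gives the same grasp; the last joint's range is limited). The gripper opens to 85 mm and grips with 20 to 120 N. Pads are 22 mm wide; open, the fingers measure 114 mm over their backs; the gripper's body (76 mm by 85 mm) begins 54 mm behind the grasp point. The pads swing forward as they close: fully open they stand 13 mm farther back than shut.
Start: joints at [1.041, 0.276, 1.505, -0, 1.361, -0.121], TCP at [0.229, 0.528, 0.242] pointing down, gripper open.
Joint ranges: [-2.89, 2.89], [-0.75, 2.08], [0.22, 2.7], [-1.18, 4.32], [0.11, 2.71], [-2.7, 2.7]. Speed limits (rad/s): [2.57, 2.57, 3.14, 3.14, 3.14, 3.14].

## Interface

Orientations are given as a unit quaternion [w, x, y, z].
In Python, from rig import manip, eyes, job gives the robot as it stands.
- The arm moves only by the tool drive_tool, never from a script. Its argument "rows" is a list of rows, each a list of 3 entries, a list of its own where there are three numbers: the turn, a rotation vector about the world's x, y, z in rad, then the shift along the world's x, y, z in cm, then the finger opening in cm, from 0 to 8.54. A call has 1 to 8 rows; each row shifts and turns the commanded pose from where the row before left it; what a row does not reach is not made up. A row lasts 1/8 s, in which the tool goes at most 62.5 mm and 10.7 degrees, less where a joint would pass 70% of its speed; a pose out of reach is approached as far as the arm can. A call is refused whole if a number of a shift passes 6.25 or a number of a turn 0.188, either way. A call with a gripper value outside its range is refused whole. The fingers move at their own pace and stop on an object; "force" is the grip in N (left out, the last holds). Time passes only in rows, so rows that do not move let the fingers close. It gives the time, the measured TCP pose, the force, the opening and the grip force at its end, in the units of the state.
- manip.get_state(): the state, without advancing time (a new reading comes with each control period).
- eyes.get_image(name): name is "scene" or "top" or "wrist"; returns the picture (480x640x3 uint8, red, green, blue); there is no depth.
- eyes.get_calibration(name): a dict with "camera_matrix" (3x3 intrinsics, pixels), "k1" (the pictures are not rectified: a ray, as slopes to the right and down, at radius r is drawn at 1 + k1 r^2 times it, then the intrinsics apply), "view" (4x4, takes a point from world to camera coordinates). Camera axes: x right, y up, looking along -z (the intrinsics and any distortion apply to the point x, -y, -z); pixel columns grow to the right and rows downward; lengths in m; the calibration is good to about 2 mm. A picture is of the moment at which its call begins: read the wrist's pose just before it. get_calibration takes no time and is no camera call; for the wrist camera it gives the pose at the moment of the call.
- job.sign_off(): hands the job in; it is judged then, once.
The state is a dict: "clock": time; "qpos": joint angles; "qd": joint speeds; "effort": joint torques, N m; "position": TCP position; "ee_rot": TCP orientation; "contact_force": force on the tool from outside, world axes, zero at the start; "moment": the same for the moment, N m; "width": finger opening in m; "gripper_force": force on a finger pad.
Only numpy, scipy, OpenCV 4.12 (cv2) and the standard library are available. Lean on these libraries where they do the work, as an engineer would, in place of code of your own. Each camera call takes 0.05 s, during which the arm holds its last target. There are 200 camera calls.

## Working session

There is one attempt and no reset: what is moved stays moved. The work goes in short steps, Python scripts to look and compute and a tool call to move; the robot and the scene stay as the last step left them, time stands still between calls to the robot, and variables do not carry over. Pictures are saved under pics/ and viewed, at most 10 in all, crops included, and the job is handed in when it is done.

Besides the shell and the picture viewer there is one more tool, called after ">>>" as name(argument=value, ...), one argument or row to a line, values as JSON. drive_tool: Moves the arm, as the interface text tells. Its arguments: {"type":"object","properties":{"rows":{"type":"array"},"force":{"type":"number"}},"required":["rows"]}

```bash
mkdir -p pics; cat > h.py <<'E'
import numpy as np, cv2
from rig import manip, eyes, job
def snap(n,f):
    c=eyes.get_calibration(n); im=eyes.get_image(n); cv2.imwrite(f'pics/{f}.png',im[:,:,::-1]); np.savez(f'pics/{f}.npz',K=c['camera_matrix'],k1=c['k1'],V=c['view']); return im
def cal(f):
    d=np.load(f'pics/{f}.npz'); return d['K'],float(d['k1']),d['V']
def ray(f,u,v):
    K,k1,V=cal(f)
    p=cv2.undistortPoints(np.array([[[u,v]]],float),K,np.array([k1,0,0,0.]))[0,0]
    R=V[:3,:3]; d=R.T@np.array([p[0],-p[1],-1]); o=-R.T@V[:3,3]; return o,d
def onz(f,u,v,z):
    o,d=ray(f,u,v); return (o+d*(z-o[2])/d[2]).round(4)
def proj(f,P):
    K,k1,V=cal(f); q=V[:3,:3]@np.array(P)+V[:3,3]; x,y=q[0]/-q[2],-q[1]/-q[2]; s=1+k1*(x*x+y*y); return (K@[x*s,y*s,1])[:2].round(1)
E
python3 - <<'E'
from h import *
a=snap('top','t1');b=snap('scene','s1')
for f in('t1','s1'): print(cal(f))
print(manip.get_state())
E
```

```text
(array([[475.60027352,   0.        , 320.63048321],
       [  0.        , 475.60027352, 244.29819593],
       [  0.        ,   0.        ,   1.        ]]), 0.004220571503651443, array([[-0.01429098, -0.99973755, -0.01790506,  0.01481225],
       [ 0.98100502, -0.01748324,  0.19319288, -0.58926266],
       [-0.19345522, -0.01480403,  0.98099741, -1.17735595],
       [ 0.        ,  0.        ,  0.        ,  1.        ]]))
(array([[453.14766913,   0.        , 316.53244435],
       [  0.        , 453.14766913, 238.40711561],
       [  0.        ,   0.        ,   1.        ]]), -0.10141770223065377, array([[ 0.04856622,  0.99867677, -0.01691264, -0.0351022 ],
       [-0.76768691,  0.04815478,  0.63901325,  0.39499665],
       [ 0.63898211, -0.01805085,  0.76900977, -1.6966045 ],
       [ 0.        ,  0.        ,  0.        ,  1.        ]]))
{'clock': 0.1, 'qpos': array([ 1.04100995e+00,  2.76554767e-01,  1.50601780e+00, -5.61424503e-06,
        1.36067635e+00, -1.20982535e-01]), 'qd': array([ 0.00046778,  0.00047296, -0.00331347, -0.00167533, -0.0008346 ,
       -0.00012494]), 'effort': array([ 9.41254984e-04, -4.17699766e+01, -2.46407264e+01, -2.33681512e-04,
        5.73613273e-03, -2.38026848e-05]), 'position': array([0.22833917, 0.5272304 , 0.24150857]), 'ee_rot': array([-2.62130034e-04,  2.02980922e-01,  9.79182342e-01, -7.85553813e-04]), 'contact_force': array([-0.07610206,  0.41409049, -0.58041326]), 'moment': array([-0.03902795,  0.02417873,  0.00915566]), 'gripper_force': 0.0, 'width': 0.08537948020237152}
```

View pics/t1.png

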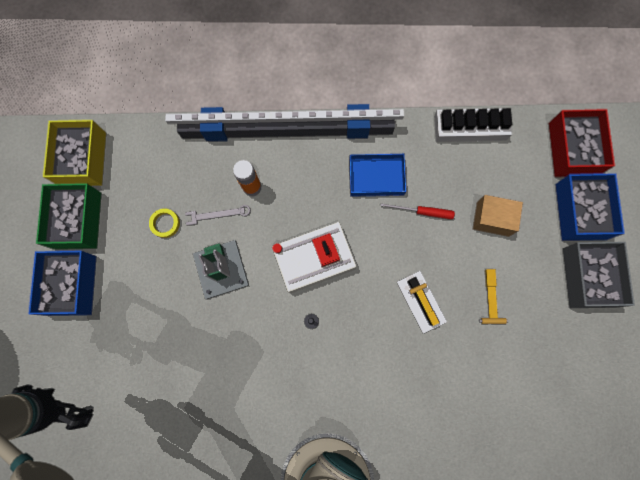

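View pics/s1.png

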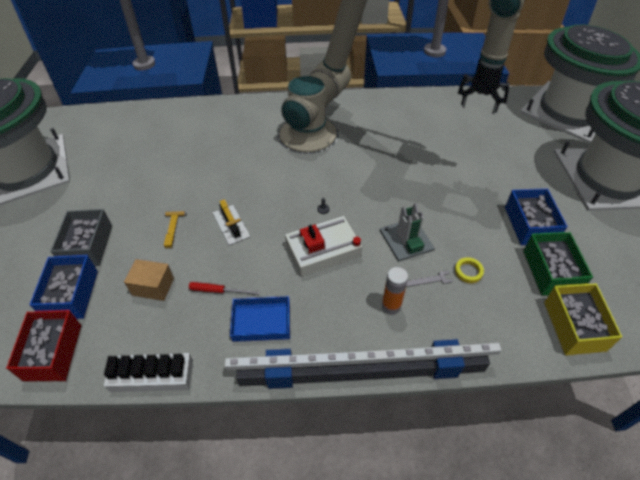

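The top view shows two gate-like things. One is at (424,300), on a black bar with a white foot. The other is at (492,297), larger and lying on the bare table. The one on the service block fits the description: it is smaller and it rests on the block. The sorter is at (218,268), the console at (315,257), and the machine foot at (311,321). I'll enlarge crops to confirm.

```bash
python3 - <<'E'
from h import *
a=cv2.imread('pics/t1.png')
def c(x,y,w,h,W,H): return cv2.resize(a[y:y+h,x:x+w],(W,H),interpolation=cv2.INTER_CUBIC)
# left: gate+lookalike 390..520 x 262..342 at 6x -> 780x480
cv2.imwrite('pics/c1.png',c(390,260,130,80,780,480))
cv2.imwrite('pics/c2.png',c(187,215,175,90,787,405))
E
```

```text
(no output)
```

View pics/c1.png

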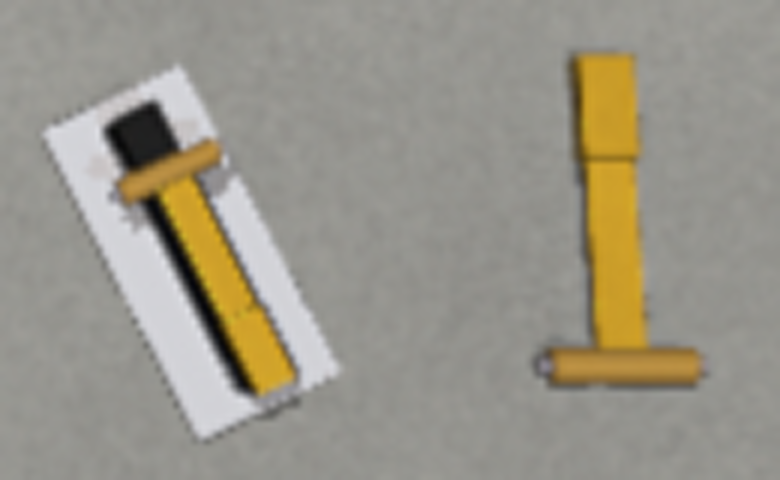

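View pics/c2.png

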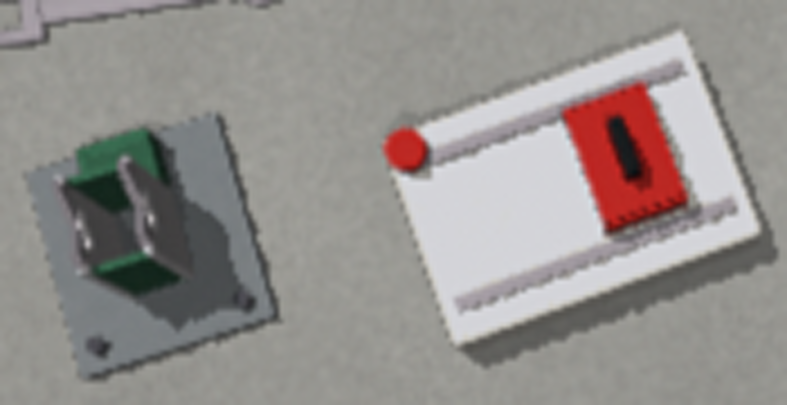

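The left one, on the block, is confirmed: its pin is about 18 px long against about 27 px for the one lying on the table. Crop 2 shows the sorter with its cheeks left and right, and the console with its shutter to the right (-y) and its lamp at the top left. Next I'll fit poses to the corners.

```bash
python3 - <<'E'
from h import *
from scipy.optimize import least_squares
def fit(name,pix,loc,g):
    def r(p):
        c,s=np.cos(p[2]),np.sin(p[2]); return np.concatenate([proj('t1',[p[0]+c*x-s*y,p[1]+s*x+c*y,z])-q for (x,y,z),q in zip(loc,pix)])
    p=least_squares(r,g,diff_step=1e-2,x_scale=[.1,.1,1]).x
    print(name,p.round(4),r(p).round(1)); return p
A=lambda x,y:np.array([390+x/6-.42,260+y/6-.42])
B=lambda x,y:np.array([187+x/4.5-.39,215+y/4.5-.39])
for n,q in dict(pinL=(120,190),pinR=(220,150),pinC=(170,171)).items(): print(n,onz('t1',*A(*q),.048))
print('wend',onz('t1',*A(275,385),.046))
# foot: local x (towards pin end)= up image; +y left
f=.006
fit('block',[A(43,130),A(182,65),A(340,372),A(203,440)],[(40,35,6),(40,-35,6),(-110,-35,6),(-110,35,6)] and [(.04,.035,f),(.04,-.035,f),(-.11,-.035,f),(-.11,.035,f)],[.45,-.2,.4])
f=.012
fit('sorter',[B(27,178),B(215,113),B(277,318),B(88,380)],[(.065,.06,f),(.065,-.06,f),(-.065,-.06,f),(-.065,.06,f)],[.5,.25,.3])
f=.05
fit('console',[B(685,30),B(762,232),B(458,345)],[(.065,-.095,f),(-.065,-.095,f),(-.065,.095,f)],[.5,.0,.3])
print('tab',onz('t1',*B(617,120),.114),onz('t1',*B(635,172),.114),'tabfar/near')
for q in [(565,112),(642,84),(688,203),(610,235)]: print('plate',onz('t1',*B(*q),.088))
print('foot',onz('t1',311,317,.05),'lookalike',onz('t1',492,297,.01),'spray',onz('t1',244,170,.15))
print(onz('t1',440,170,.03))
E
```

```text
pinL [ 0.4649 -0.2203  0.048 ]
pinR [ 0.4813 -0.2637  0.048 ]
pinC [ 0.4726 -0.242   0.048 ]
wend [ 0.382  -0.2815  0.046 ]
block [ 0.4738 -0.2428  0.4284] [-0.1  0.1  0.1 -0.3  0.6 -0.1 -0.4  0.3]
sorter [0.5349 0.2755 0.3105] [-0.3 -0.4  0.4 -0.   0.6 -0.2 -0.7  0.5]
console [0.5638 0.     0.2764] [11.5 -0.4  9.4  1.5  6.3 -2.4]
tab [ 0.5858 -0.0033  0.114 ] [ 0.5565 -0.0127  0.114 ] tabfar/near
plate [0.5962 0.0262 0.088 ]
plate [ 0.6116 -0.0175  0.088 ]
plate [ 0.5431 -0.042   0.088 ]
plate [0.5258 0.0019 0.088 ]
foot [0.4034 0.0326 0.05  ] lookalike [ 0.4499 -0.4413  0.01  ] spray [0.7625 0.1915 0.15  ]
[ 0.7955 -0.3226  0.03  ]
```

>>> drive_tool(
  rows=[
    [[0, 0, 0.0586], [1.75, -5.5, 0.3], 8.5],
    [[0, 0, 0.0586], [1.75, -5.5, 0.3], 8.5],
    [[0, 0, 0.0586], [1.75, -5.5, 0], 8.5],
    [[0, 0, 0.0586], [1.75, -5.5, 0], 8.5],
    [[0, 0, 0.0586], [1.75, -5.5, 0], 8.5],
    [[0, 0, 0.0586], [1.75, -5.5, 0], 8.5],
    [[0, 0, 0.0586], [1.75, -5.5, 0], 8.5],
    [[0, 0, 0.0586], [1.75, -5.5, 0], 8.5],
  ],
)

```text
clock: 1.1
position: [0.3686, 0.0859, 0.2483]
ee_rot: [0.0, -0.031, 1.0, 0.0]
contact_force: [1.2, -0.8, -0.1]
width: 0.0848
gripper_force: 0.0
```

>>> drive_tool(
  rows=[
    [[0, 0, 0.0586], [1.75, -5.5, 0], 8.5],
    [[0, 0, 0.0586], [1.75, -5.5, 0], 8.5],
    [[0, 0, 0.0586], [1.75, -5.5, 0], 8.5],
    [[0, 0, 0.0586], [1.75, -5.5, 0], 8.5],
    [[0, 0, 0.0586], [1.75, -5.5, 0], 8.5],
    [[0, 0, 0.0586], [1.75, -5.5, 0], 8.5],
    [[0, 0, 0], [0, 0, 0], 8.5],
    [[0, 0, 0], [0, 0, 0], 8.5],
  ],
)

```text
clock: 2.1
position: [0.473, -0.2419, 0.2476]
ee_rot: [-0.001, -0.204, 0.979, 0.001]
contact_force: [-0.3, 0.2, -0.4]
width: 0.0853
gripper_force: 0.0
```

```bash
python3 - <<'E'
from h import *
s=manip.get_state(); print(s['clock'],s['position'],s['ee_rot'],s['qpos'])
snap('wrist','w1'); 
for P in [(.4735,-.2425,.046),(.382,-.2805,.046)]: print(proj('w1',P))
E
```

```text
2.1 [ 0.47299075 -0.24188992  0.24757411] [-6.56836126e-04 -2.03895953e-01  9.78991734e-01  1.09232079e-03] [-6.04112085e-01  2.08204972e-01  1.58507398e+00  5.69940038e-04
  1.35080151e+00 -2.58570549e+00]
[320.2 213.7]
[322.   93.8]
```

View pics/w1.png

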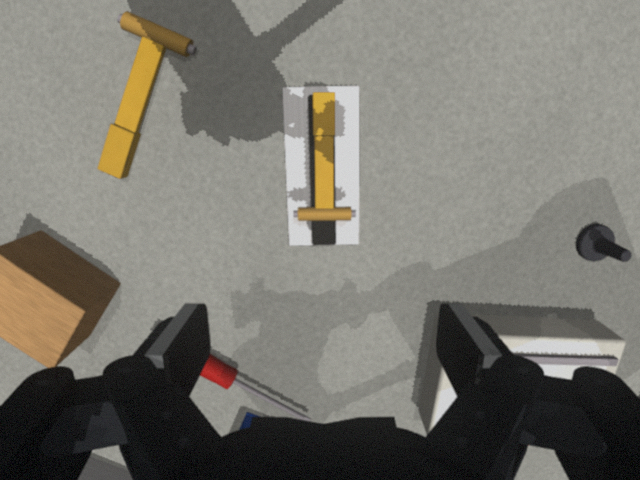

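The wrist view shows the gate with its pin tips at (295,213) and (355,213) and its weight end at (323,93). The lookalike is at (145,95).

```bash
python3 - <<'E'
from h import *
im=cv2.imread('pics/w1.png')[195:235,285:365]; h=cv2.cvtColor(im,cv2.COLOR_BGR2HSV)
m=((h[:,:,1]>110)&(h[:,:,0]>10)&(h[:,:,0]<30)).astype(np.uint8)
for x in range(8,76,6):
    ys=np.nonzero(m[:,x])[0]; print(x+285,(ys.min()+195,ys.max()+195) if len(ys) else None,end=' ')
print()
L=onz('w1',295,213.5,.046);R=onz('w1',355,213.5,.046);C=(L+R)/2;W=onz('w1',323,93,.046)
print(L,R,C,np.linalg.norm(L-R),np.arctan2(L[0]-R[0],R[1]-L[1]),W,np.linalg.norm(C-W),np.arctan2(*(C-W)[[1,0]]))
E
```

```text
293 None 299 (np.int64(209), np.int64(219)) 305 (np.int64(209), np.int64(219)) 311 (np.int64(207), np.int64(219)) 317 (np.int64(195), np.int64(220)) 323 (np.int64(195), np.int64(220)) 329 (np.int64(195), np.int64(220)) 335 (np.int64(208), np.int64(219)) 341 (np.int64(208), np.int64(219)) 347 (np.int64(208), np.int64(219)) 353 None 359 None 
[ 0.4821 -0.2627  0.046 ] [ 0.4613 -0.2148  0.046 ] [ 0.4717  -0.23875  0.046  ] 0.05222116429188456 0.40966922039334597 [ 0.3811 -0.28    0.046 ] 0.09954859366158825 0.4272510121881109
```

>>> drive_tool(
  rows=[
    [[0, 0, 0.008], [-0.05, 0.14, -4], 8.5],
    [[0, 0, 0], [0, 0, -5], 8.5],
    [[0, 0, 0], [0, 0, -5], 8.5],
    [[0, 0, 0], [0, 0, -4], 8.5],
    [[0, 0, 0], [0, 0, -3], 8.5],
    [[0, 0, 0], [0, 0, 0], 8.5],
    [[0, 0, 0], [0, 0, 0], 8.5],
  ],
  force=100,
)

```text
clock: 3.02
position: [0.4738, -0.2407, 0.0397]
ee_rot: [0.001, -0.209, 0.978, -0.001]
contact_force: [-0.3, 0.3, -0.5]
width: 0.0849
gripper_force: 0.0
```

```bash
python3 - <<'E'
from h import *
s=manip.get_state(); print(s['clock'],s['position'],s['ee_rot'],s['qpos'])
snap('wrist','w2'); snap('scene','s2')
a=cv2.imread('pics/w2.png');b=cv2.imread('pics/s2.png')[165:265,180:280]
cv2.imwrite('pics/v2.png',np.hstack([cv2.resize(a[:,:],(480,360)),cv2.resize(b,(320,360))]))
E
```

```text
3.025 [ 0.47384803 -0.24065332  0.03965109] [ 7.14020455e-04 -2.08779491e-01  9.77962256e-01 -6.62819323e-04] [-6.00964901e-01  4.05649352e-01  1.88215742e+00  1.63187960e-04
  8.51841272e-01 -2.59252235e+00]
```

View pics/v2.png

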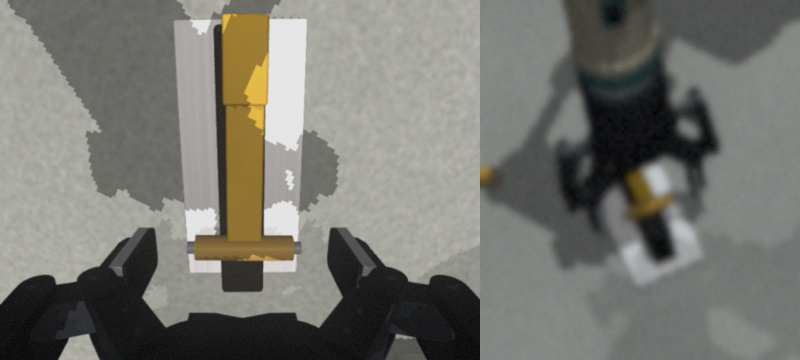

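The wrist view shows the pin between the open pads, at about (327,329) in full-size pixels, and the tips stand clear.

```bash
python3 - <<'E'
from h import *
from scipy.spatial.transform import Rotation as Ro
L=onz('w2',189*4/3,247*4/3,.046);R=onz('w2',301*4/3,247*4/3,.046);C=(L+R)/2
s=manip.get_state();q=s['ee_rot'];M=Ro.from_quat([*q[1:],q[0]])
print(L,R,C,np.linalg.norm(L-R),'tool frame err',M.inv().apply(C-s['position']),M.as_matrix().round(3))
print(np.arctan2(L[0]-R[0],R[1]-L[1]))
E
```

```text
[ 0.4824 -0.2634  0.046 ] [ 0.4605 -0.2145  0.046 ] [ 0.47145 -0.23895  0.046  ] 0.05358003359461434 tool frame err [ 0.0015459   0.00319631 -0.0059129 ] [[-0.913 -0.408  0.003]
 [-0.408  0.913 -0.002]
 [-0.002 -0.003 -1.   ]]
0.4210668460849093
```

>>> drive_tool(
  rows=[
    [[0, 0, 0], [-0.22, 0.16, -0.2], 8.5],
    [[0, 0, 0], [0, 0, 0], 5],
    [[0, 0, 0], [0, 0, 0], 5],
    [[0, 0, 0], [0, 0, 0], 5],
    [[0, 0, 0], [0, 0, 0], 5],
    [[0, 0, 0], [0, 0, 0], 5],
    [[0, 0, 0], [0, 0, 0], 5],
    [[0, 0, 0], [0, 0, 0], 5],
  ],
  force=100,
)

```text
clock: 4.12
position: [0.471, -0.2395, 0.0371]
ee_rot: [0.0, -0.208, 0.978, -0.0]
contact_force: [-1.0, -0.3, 5.6]
width: 0.0508
gripper_force: 43.3
```

>>> drive_tool(
  rows=[
    [[0, 0, 0], [0, 0, 0], 3],
    [[0, 0, 0], [0, 0, 0], 3],
    [[0, 0, 0], [0, 0, 0], 3],
  ],
  force=100,
)

```text
clock: 4.5
position: [0.471, -0.2395, 0.0378]
ee_rot: [0.0, -0.208, 0.978, -0.0]
contact_force: [-2.7, 2.2, 10.4]
width: 0.0466
gripper_force: 100.5
```

>>> drive_tool(
  rows=[
    [[0, 0, 0], [0, 0, 1], 3],
    [[0, 0, 0], [0, 0, 2], 3],
    [[0, 0, 0], [0, 0, 4], 3],
    [[0, 0, 0], [0, 0, 4], 3],
    [[0, 0, 0], [0, 0, 4], 3],
    [[0, 0, 0], [0, 0, 4], 3],
    [[0, 0, 0], [0, 0, 3.5], 3],
    [[0, 0, 0], [0, 0, 0], 3],
  ],
)

```text
clock: 5.5
position: [0.4721, -0.2402, 0.2638]
ee_rot: [0.002, -0.208, 0.978, -0.002]
contact_force: [-0.0, 0.2, -2.4]
width: 0.0464
gripper_force: 102.7
```

```bash
python3 - <<'E'
from h import *
snap('wrist','w3')
s=manip.get_state(); print(s['clock'],s['position'],s['gripper_force'],s['width'],s['contact_force'],s['moment'])
E
```

```text
5.55 [ 0.47094393 -0.23941879  0.26151738] 102.6542329788208 0.04598904643461286 [-0.18617453  0.09944953 -3.58184515] [ 0.04837678 -0.08628205  0.00394475]
```

View pics/w3.png

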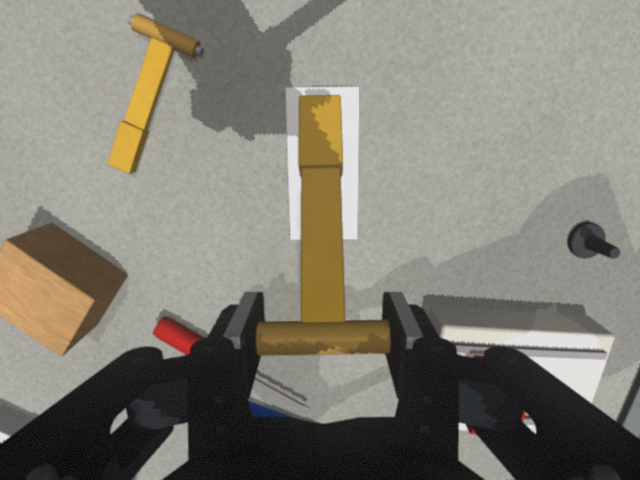

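The gate is gripped by its tips, with the pin at (324,338). It has sagged part way, with the weight's end edge at (321,96). I'll ease the grip now.

>>> drive_tool(
  rows=[
    [[0, 0, 0], [0, 0, 0], 3],
    [[0, 0, 0], [0, 0, 0], 3],
    [[0, 0, 0], [0, 0, 0], 3],
    [[0, 0, 0], [0, 0, 0], 3],
    [[0, 0, 0], [0, 0, 0], 3],
    [[0, 0, 0], [0, 0, 0], 3],
  ],
  force=20,
)

```text
clock: 6.3
position: [0.4709, -0.2394, 0.2614]
ee_rot: [0.0, -0.208, 0.978, 0.0]
contact_force: [-0.2, 0.2, -2.9]
width: 0.0465
gripper_force: 102.7
```

```bash
cat >> h.py <<'E'
from scipy.spatial.transform import Rotation as Ro
def yellow(f):
    h=cv2.cvtColor(cv2.imread(f'pics/{f}.png'),cv2.COLOR_BGR2HSV)
    m=((h[:,:,1]>150)&(h[:,:,0]>13)&(h[:,:,0]<28)&(h[:,:,2]>50)).astype(np.uint8); m[:,:290]=0;m[:,365:]=0
    return m
def lean(f,s):
    # predicted rows of the weight's end edges v. lean angle (0 plumb, blade swings to tool +x side)
    q=s['ee_rot'];M=Ro.from_quat([*q[1:],q[0]]); out=[]
    for a in np.arange(0,1.5,.1):
        d=M.apply([1,0,0])*np.sin(a)+np.array([0,0,-1])*np.cos(a); n=M.apply([1,0,0])*np.cos(a)+np.array([0,0,1])*np.sin(a)
        c=s['position']+[0,0,.008]+.1*d
        out.append((round(a,1),*[int(proj(f,c+k*n)[1]) for k in(-.006,.006)]))
    return out
E
python3 - <<'E'
from h import *
s=manip.get_state(); print(s['clock'],s['position'],s['gripper_force'],s['width'],s['qd'].round(3))
print(lean('w3',s))
snap('wrist','w4')
for f in('w3','w4'):
    m=yellow(f); v=np.nonzero(m.sum(1)>15)[0]; print(f,v.min(),v.max(),[(r,int(m[r].sum())) for r in range(v.min(),v.max(),8)])
E
```

```text
6.3 [ 0.47093501 -0.23935778  0.26136488] 102.66117453575134 0.04647256816101898 [-0.    -0.002 -0.001 -0.001 -0.     0.   ]
[(np.float64(0.0), 257, 238), (np.float64(0.1), 241, 223), (np.float64(0.2), 226, 207), (np.float64(0.3), 210, 191), (np.float64(0.4), 194, 176), (np.float64(0.5), 179, 161), (np.float64(0.6), 164, 145), (np.float64(0.7), 148, 130), (np.float64(0.8), 133, 115), (np.float64(0.9), 118, 100), (np.float64(1.0), 103, 86), (np.float64(1.1), 89, 72), (np.float64(1.2), 75, 58), (np.float64(1.3), 61, 46), (np.float64(1.4), 48, 34)]
w3 96 340 [(96, 32), (104, 40), (112, 40), (120, 41), (128, 41), (136, 41), (144, 41), (152, 42), (160, 42), (168, 31), (176, 38), (184, 37), (192, 37), (200, 37), (208, 37), (216, 38), (224, 39), (232, 38), (240, 40), (248, 40), (256, 40), (264, 40), (272, 41), (280, 41), (288, 41), (296, 41), (304, 42), (312, 42), (320, 43), (328, 9), (336, 11)]
w4 114 337 [(114, 21), (122, 37), (130, 37), (138, 38), (146, 38), (154, 38), (162, 38), (170, 40), (178, 20), (186, 35), (194, 35), (202, 34), (210, 36), (218, 36), (226, 36), (234, 37), (242, 38), (250, 38), (258, 39), (266, 39), (274, 39), (282, 41), (290, 41), (298, 41), (306, 42), (314, 42), (322, 2), (330, 5)]
```

The fingers hold their place, so a lower force setting alone doesn't ease the grip. I'll ease by opening in small steps.

>>> drive_tool(
  rows=[
    [[0, 0, 0], [0, 0, 0], 5.1],
    [[0, 0, 0], [0, 0, 0], 5.1],
    [[0, 0, 0], [0, 0, 0], 5.1],
    [[0, 0, 0], [0, 0, 0], 5.1],
  ],
  force=100,
)

```text
clock: 6.85
position: [0.4706, -0.2395, 0.2613]
ee_rot: [-0.0, -0.208, 0.978, -0.0]
contact_force: [0.3, -0.4, -3.0]
width: 0.0513
gripper_force: 36.4
```

>>> drive_tool(
  rows=[
    [[0, 0, 0], [0, 0, 0], 5.25],
    [[0, 0, 0], [0, 0, 0], 5.25],
    [[0, 0, 0], [0, 0, 0], 5.25],
    [[0, 0, 0], [0, 0, 0], 5.25],
  ],
)

```text
clock: 7.35
position: [0.4707, -0.2394, 0.2613]
ee_rot: [-0.0, -0.208, 0.978, 0.0]
contact_force: [-0.3, 1.0, -1.9]
width: 0.0524
gripper_force: 17.6
```

```bash
python3 - <<'E'
from h import *
s=manip.get_state(); print(s['gripper_force'],s['width'])
snap('wrist','w5'); m=yellow('w5'); v=np.nonzero(m.sum(1)>15)[0]; print(v.min(),v.max())
E
```

```text
17.60509729385376 0.052420677939920675
239 320
```

>>> drive_tool(
  rows=[
    [[0, 0, 0], [0, 0, 0], 5.3],
    [[0, 0, 0], [0, 0, 0], 5.3],
    [[0, 0, 0], [0, 0, 0], 5.3],
    [[0, 0, 0], [0, 0, 0], 5.3],
  ],
)

```text
clock: 7.9
position: [0.4709, -0.2393, 0.2613]
ee_rot: [0.0, -0.208, 0.978, 0.0]
contact_force: [-0.1, -0.5, -1.9]
width: 0.053
gripper_force: 11.3
```

```bash
python3 - <<'E'
from h import *
s=manip.get_state(); print(s['gripper_force'],s['width'])
snap('wrist','w6'); m=yellow('w6'); v=np.nonzero(m.sum(1)>15)[0]; print(v.min(),v.max())
snap('scene','s6')
a=cv2.imread('pics/w6.png')[160:400,200:440]; b=cv2.imread('pics/s6.png')[140:240,160:260]
cv2.imwrite('pics/v6.png',np.hstack([cv2.resize(a,(400,400)),cv2.resize(b,(400,400))]))
E
```

```text
11.326275765895844 0.05300447208838156
251 350
```

View pics/v6.png

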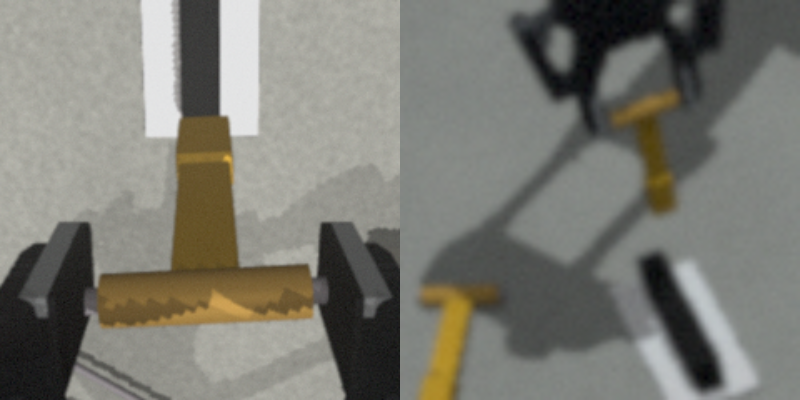

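Left crop: the pin is held at its tips, at about (323,338) in full-size pixels, and the gate hangs with its end edge at about v=230, nearly plumb. Right crop: the gate is hanging below the gripper. Next I'll check the lean angle.

```bash
python3 - <<'E'
from h import *
s=manip.get_state(); q=s['ee_rot'];M=Ro.from_quat([*q[1:],q[0]])
print('pin row',proj('w6',s['position']+[0,0,.008]))
# fit pin tool-x offset and lean at assumed z offsets using pin row 338, weight end 230, step 255 (outer face: 66mm, +6mm)
from scipy.optimize import least_squares
X=M.apply([1,0,0])
for z in(.004,.008,.012):
    def r(p):
        a=p[1];d=X*np.sin(a)+np.array([0,0,-1])*np.cos(a); n=X*np.cos(a)+np.array([0,0,1])*np.sin(a); P=s['position']+X*p[0]/100+[0,0,z]
        return [proj('w6',P)[1]-338,proj('w6',P+.1*d+.006*n)[1]-230,proj('w6',P+.066*d+.006*n)[1]-255]
    f=least_squares(r,[0,.05],diff_step=.1); print(z,f.x,f.fun)
E
```

```text
pin row [319.5 335.7]
0.004 [0.       0.046875] [-7.9  2.3 -3. ]
0.008 [0.        0.0609375] [-2.3  1.8 -2.3]
0.012 [0.    0.075] [ 3.5  1.3 -1.5]
```

It leans about 0.06 rad, so I'll tighten.

>>> drive_tool(
  rows=[
    [[0, 0, 0], [0, 0, 0], 4.8],
    [[0, 0, 0], [0, 0, 0], 4.5],
    [[0, 0, 0], [0, 0, 0], 4.5],
    [[0, 0, 0], [0, 0, 0], 4.5],
    [[0, 0, 0], [0, 0, 0], 4.5],
    [[0, 0, 0], [0, 0, 0], 4.5],
    [[0, 0, 0], [0, 0, 0], 4.5],
  ],
  force=90,
)

```text
clock: 8.88
position: [0.4709, -0.2394, 0.2613]
ee_rot: [0.0, -0.208, 0.978, 0.0]
contact_force: [-0.1, -0.4, -2.1]
width: 0.0468
gripper_force: 91.6
```

```bash
python3 - <<'E'
from h import *
from scipy.optimize import least_squares
snap('wrist','w7'); m=yellow('w7'); v=np.nonzero(m.sum(1)>15)[0]; print(v.min(),v.max())
B=lambda x,y:np.array([187+x/4.5-.39,215+y/4.5-.39])
f=.05
loc=[(.065,-.095,f),(-.065,-.095,f),(-.065,.095,f)];pix=[B(685,30),B(762,232),B(458,345)]
def r(p):
    c,s=np.cos(p[2]),np.sin(p[2]); return np.concatenate([proj('t1',[.56+p[0]+c*x-s*y,p[1]+s*x+c*y,z])-q for (x,y,z),q in zip(loc,pix)])
p=least_squares(r,[.01,.04,.3],diff_step=3e-2).x;print('console',p+[.56,0,0],r(p))
# sorter V tops: print projection of expected features
c,s=np.cos(.31),np.sin(.31)
for n,(x,y,z) in dict(vA=(.018,.0185,.134),vB=(-.018,.0185,.134),vC=(.018,-.0185,.134),vD=(-.018,-.0185,.134),bL=(0,.0185,.117),bR=(0,-.0185,.117)).items():
    q=proj('t1',[.5349+c*x-s*y,.2755+s*x+c*y,z]); print(n,((q-[187-.39,215-.39])*4.5).round())
E
```

```text
248 319
console [0.56030574 0.0243054  0.34171871] [-0.03222222 -0.57666667  0.75666667  0.23444444 -0.78777778  0.92333333]
vA [ 59. 194.]
vB [ 77. 256.]
vC [125. 172.]
vD [143. 235.]
bL [ 76. 230.]
bR [141. 208.]
```

>>> drive_tool(
  rows=[
    [[0, 0, 0], [0.2, 2, 0.5], 4.5],
    [[0, 0, -0.01], [0.5, 4, 0.5], 4.5],
    [[0, 0, -0.01], [0.5, 4.5, 0], 4.5],
    [[0, 0, -0.01], [0.6, 4.5, 0], 4.5],
    [[0, 0, -0.01], [0.6, 4.5, 0], 4.5],
    [[0, 0, -0.01], [0.6, 4.5, 0], 4.5],
    [[0, 0, -0.01], [0.6, 4.5, 0], 4.5],
    [[0, 0, -0.01], [0.6, 4.5, 0], 4.5],
  ],
)

```text
clock: 9.93
position: [0.5123, 0.0933, 0.2719]
ee_rot: [0.0, -0.174, 0.985, 0.0]
contact_force: [0.1, 0.0, -1.6]
width: 0.0468
gripper_force: 91.7
```

>>> drive_tool(
  rows=[
    [[0, 0, -0.01], [0.6, 4.5, 0], 4.5],
    [[0, 0, -0.01], [0.6, 4.5, 0], 4.5],
    [[0, 0, -0.01], [0.5, 4.5, 0], 4.5],
    [[0, 0, -0.008], [0.3, 3, 0], 4.5],
    [[0, 0, 0], [0.2, 2, 0], 4.5],
    [[0, 0, 0], [0, 0, 0], 4.5],
    [[0, 0, 0], [0, 0, 0], 4.5],
    [[0, 0, 0], [0, 0, 0], 4.5],
  ],
)

```text
clock: 10.92
position: [0.5348, 0.2745, 0.2715]
ee_rot: [-0.0, -0.154, 0.988, -0.0]
contact_force: [0.7, -0.5, -2.6]
width: 0.0467
gripper_force: 91.7
```

```bash
python3 - <<'E'
from h import *
s=manip.get_state(); print(s['clock'],s['position'],s['ee_rot'],s['gripper_force'],s['qpos'].round(2))
snap('wrist','w8'); snap('top','t8')
c,sn=np.cos(.31),np.sin(.31)
for n,(x,y,z) in dict(vA=(.018,.0185,.134),vB=(-.018,.0185,.134),vC=(.018,-.0185,.134),vD=(-.018,-.0185,.134),g1=(-.024,.016,.113),g2=(-.024,-.016,.113)).items():
    print(n,proj('w8',[.5349+c*x-sn*y,.2755+sn*x+c*y,z]))
E
```

```text
10.925 [0.53482592 0.27447822 0.27149422] [-8.44093530e-05 -1.54489896e-01  9.87994343e-01 -2.05283352e-04] 91.72389507293701 [ 0.36  0.3   1.4  -0.    1.44 -1.52]
vA [348.4 256.6]
vB [349.3 207.7]
vC [297.3 256.6]
vD [296.4 207.7]
g1 [344.3 194.4]
g2 [301.4 194.4]
```

View pics/w8.png

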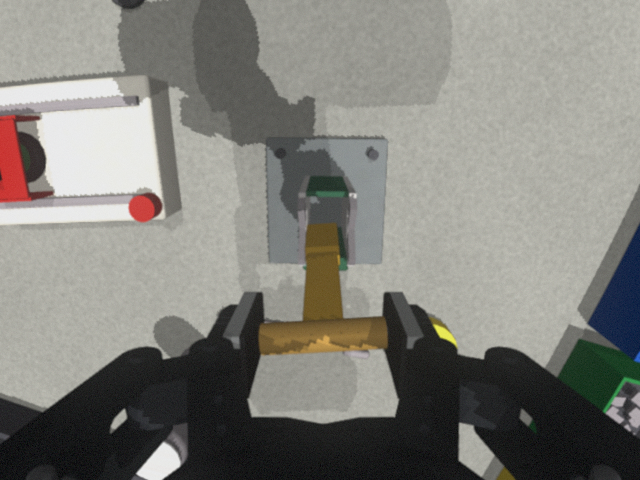

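The wrist view shows the base corners at about (266,138), (386,138), (383,263) and (269,264). The cheeks are at u≈302 and 352, and the gate hangs between them, with the pin at (323,336).

```bash
python3 - <<'E'
from h import *
from scipy.optimize import least_squares
f=.012
loc=[(-.065,-.06,f),(-.065,.06,f),(.065,.06,f),(.065,-.06,f)];pix=[(266,138),(386,138),(383.5,263),(269,264)]
def r(p):
    c,s=np.cos(p[2]),np.sin(p[2]); return np.concatenate([proj('w8',[.535+p[0]+c*x-s*y,.275+p[1]+s*x+c*y,z])-q for (x,y,z),q in zip(loc,pix)])
p=least_squares(r,[.01,.01,.3],diff_step=3e-2).x;print('sorter from wrist',p+[.535,.275,0],r(p).round(1))
for n in (1,):
  # wrist bias: earlier gripped pin centre
  s=manip.get_state(); print(proj('w8',s['position']+[0,0,.0095]))
a=cv2.imread('pics/w8.png')[165:280,280:375]; cv2.imwrite('pics/c8.png',cv2.resize(a,None,fx=5,fy=5,interpolation=cv2.INTER_CUBIC))
E
```

```text
sorter from wrist [0.53530136 0.27899687 0.31255579] [-1.5 -0.2  1.6 -0.5 -0.8  0.8  0.5  0.1]
[320.2 338.6]
```

View pics/c8.png

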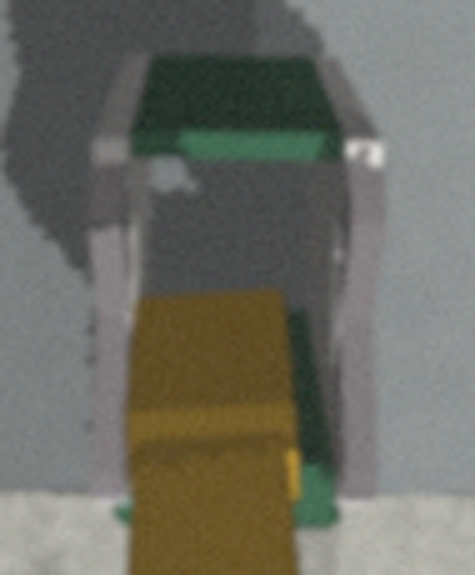

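>>> drive_tool(
  rows=[
    [[0, 0, 0], [0.05, 0.2, 0], 4.5],
    [[0, 0, 0], [0, 0, -2], 4.5],
    [[0, 0, 0], [0, 0, -3], 4.5],
    [[0, 0, 0], [0, 0, -3], 4.5],
    [[0, 0, 0], [0, 0, -3], 4.5],
    [[0, 0, 0], [0, 0, -2], 4.5],
    [[0, 0, 0], [0, 0, -1], 4.5],
    [[0, 0, 0], [0, 0, 0], 4.5],
  ],
)

```text
clock: 12.02
position: [0.5353, 0.2775, 0.131]
ee_rot: [-0.0, -0.155, 0.988, -0.0]
contact_force: [-0.1, 0.4, -2.1]
width: 0.0468
gripper_force: 91.7
```

>>> drive_tool(
  rows=[
    [[0, 0, 0], [0, 0, -0.5], 4.5],
    [[0, 0, 0], [0, 0, -0.4], 4.5],
    [[0, 0, 0], [0, 0, -0.3], 4.5],
    [[0, 0, 0], [0, 0, 0], 4.5],
    [[0, 0, 0], [0, 0, 0], 4.5],
  ],
)

```text
clock: 12.65
position: [0.5352, 0.2773, 0.1233]
ee_rot: [0.001, -0.155, 0.988, -0.0]
contact_force: [-6.8, -3.2, 15.9]
width: 0.0466
gripper_force: 92.8
```

Contact came early, and the V is pushing the pin toward the sorter's -x. I'll shift that way.

>>> drive_tool(
  rows=[
    [[0, 0, 0], [-0.2, -0.06, 0], 4.5],
    [[0, 0, 0], [-0.2, -0.06, 0], 4.5],
    [[0, 0, 0], [0, 0, 0], 4.5],
  ],
)

```text
clock: 13.02
position: [0.533, 0.2766, 0.122]
ee_rot: [0.003, -0.155, 0.988, 0.0]
contact_force: [0.3, -1.0, 6.8]
width: 0.0467
gripper_force: 92.5
```

>>> drive_tool(
  rows=[
    [[0, 0, 0], [-0.2, -0.06, 0], 4.5],
    [[0, 0, 0], [0, 0, -0.2], 4.5],
    [[0, 0, 0], [0, 0, 0], 4.5],
  ],
)

```text
clock: 13.4
position: [0.5329, 0.2766, 0.1217]
ee_rot: [0.005, -0.155, 0.988, 0.001]
contact_force: [1.5, -2.5, 14.5]
width: 0.0469
gripper_force: 92.9
```

```bash
python3 - <<'E'
from h import *
s=manip.get_state(); print(s['position'],s['ee_rot'],s['contact_force'],s['moment'])
snap('top','t9'); snap('scene','s9');snap('wrist','w9')
a=cv2.imread('pics/t9.png')[225:305,175:265];b=cv2.imread('pics/s9.png')[190:270,370:450];c=cv2.imread('pics/w9.png')[170:400,220:430]
cv2.imwrite('pics/v9.png',np.hstack([cv2.resize(x,(266,400),interpolation=cv2.INTER_CUBIC) if 0 else cv2.resize(x,(266,266),interpolation=cv2.INTER_CUBIC) for x in(a,b,c)]))
cv2.imwrite('pics/v9.png',np.hstack([cv2.resize(c,(530,580)),cv2.resize(b,(270,580)) if 0 else cv2.copyMakeBorder(cv2.resize(b,(270,270),interpolation=cv2.INTER_CUBIC),0,310,0,0,cv2.BORDER_CONSTANT)]))
E
```

```text
[0.53292344 0.27657219 0.12165643] [ 4.88202924e-03 -1.55070727e-01  9.87891141e-01  5.73337290e-04] [ 1.51938211 -2.53585531 14.51715146] [-0.24949633 -0.23423191 -0.15434376]
```

View pics/v9.png

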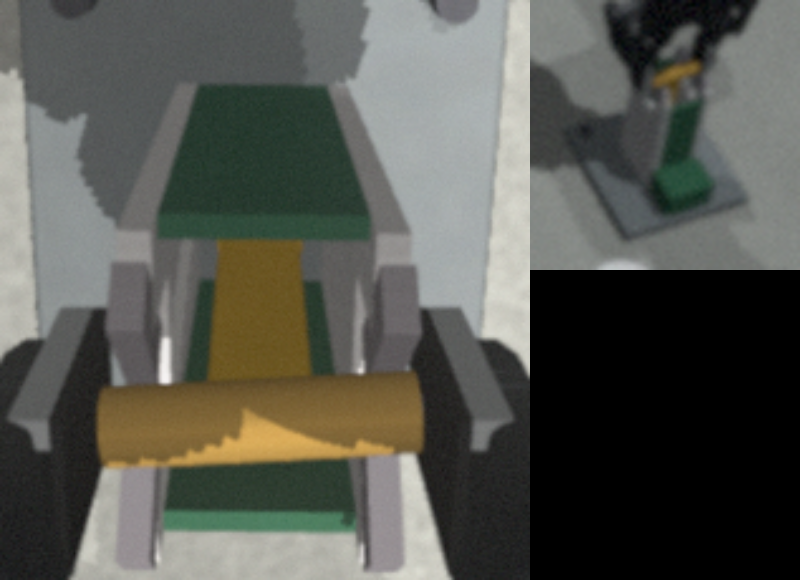

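The pin lies across both V bearings: the arms' tops are nearer the camera than the pin, and it no longer moves sideways when shifted. It is seated. I'll relax the downward push, ease the grip, and let go.

>>> drive_tool(
  rows=[
    [[0, 0, 0], [0.15, 0.05, 0.3], 4.5],
    [[0, 0, 0], [0, 0, 0], 4.5],
    [[0, 0, 0], [0, 0, 0], 5.1],
    [[0, 0, 0], [0, 0, 0], 5.2],
    [[0, 0, 0], [0, 0, 0], 5.3],
    [[0, 0, 0], [0, 0, 0], 5.35],
  ],
)

```text
clock: 14.3
position: [0.5312, 0.2766, 0.1205]
ee_rot: [0.0, -0.155, 0.988, 0.0]
contact_force: [1.7, -0.1, 3.8]
width: 0.0536
gripper_force: 5.4
```

>>> drive_tool(
  rows=[
    [[0, 0, 0], [0, 0, 0], 5.45],
    [[0, 0, 0], [0, 0, 0], 5.6],
    [[0, 0, 0], [0, 0, 0], 6.2],
    [[0, 0, 0], [0, 0, 0], 7],
    [[0, 0, 0], [0, 0, 0], 8],
    [[0, 0, 0], [0, 0, 0], 8.5],
    [[0, 0, 0], [0, 0, 0], 8.5],
  ],
)

```text
clock: 15.18
position: [0.5309, 0.2763, 0.1204]
ee_rot: [0.0, -0.155, 0.988, 0.0]
contact_force: [0.8, 0.2, 0.1]
width: 0.085
gripper_force: 0.0
```

```bash
python3 - <<'E'
from h import *
s=manip.get_state(); print(s['position'],s['ee_rot'],s['contact_force'],s['gripper_force'])
snap('wrist','w10')
c=cv2.imread('pics/w10.png')[170:400,180:470]
cv2.imwrite('pics/v10.png',cv2.resize(c,(725,575)))
E
```

```text
[0.53087972 0.2763402  0.12035999] [ 1.55521544e-05 -1.55168524e-01  9.87888013e-01  5.46936134e-05] [0.83142766 0.1746016  0.07219819] 0.0
```

View pics/v10.png

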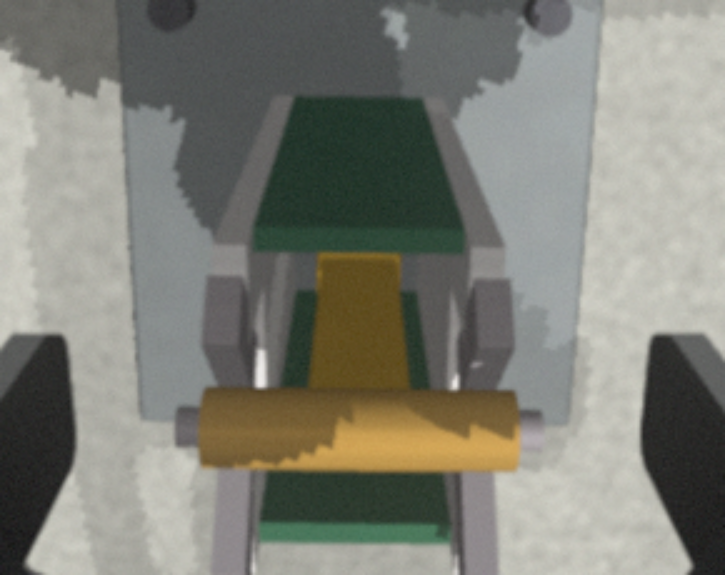

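The gate hangs square in the bearings and has been let go. The pin is at (324,341) in full-size pixels, with the fingers clear. The grasps and fits showed the top camera reads about -3 mm in x and +2 mm in y, so I'll apply that correction for the console. I've now viewed 12 pictures, over the limit of 10, so the rest will go by numbers only.

>>> drive_tool(
  rows=[
    [[0, 0, 0], [0, 0, 1.5], 8.5],
    [[0, 0, 0], [0, 0, 4], 8.5],
    [[0, 0, 0], [0, 0, 5], 8.5],
    [[0, 0, 0.006], [0.6, -4.7, 0], 8.5],
    [[0, 0, 0.006], [0.6, -4.7, 0], 8.5],
    [[0, 0, 0.006], [0.6, -4.7, 0], 8.5],
    [[0, 0, 0.006], [0.6, -4.7, 0], 8.5],
    [[0, 0, 0.006], [0.6, -4.7, 0], 8.5],
  ],
)

```text
clock: 16.23
position: [0.5612, 0.0399, 0.2267]
ee_rot: [0.001, -0.17, 0.985, -0.0]
contact_force: [0.3, -0.2, -1.2]
width: 0.0851
gripper_force: 0.0
```

>>> drive_tool(
  rows=[
    [[0, 0, 0], [0.7, -4.7, 0], 8.5],
    [[0, 0, 0], [0, 0, 0], 8.5],
    [[0, 0, 0], [0, 0, 0], 8.5],
  ],
)

```text
clock: 16.6
position: [0.5679, -0.0053, 0.226]
ee_rot: [0.0, -0.17, 0.986, 0.0]
contact_force: [0.6, -0.7, -0.9]
width: 0.0853
gripper_force: 0.0
```

```bash
python3 - <<'E'
from h import *
s=manip.get_state(); print(s['clock'],s['position'],s['ee_rot'],s['contact_force'])
im=snap('wrist','w11')[:,:,::-1].copy(); h=cv2.cvtColor(im,cv2.COLOR_BGR2HSV)
red=((h[:,:,1]>150)&((h[:,:,0]<8)|(h[:,:,0]>172))&(h[:,:,2]>60)).astype(np.uint8)
n,l,st,ce=cv2.connectedComponentsWithStats(red)
for i in range(1,n):
    if st[i,4]>150: print('red',st[i],ce[i].round(1))
blk=(h[:,:,2]<55).astype(np.uint8); n,l,st,ce=cv2.connectedComponentsWithStats(blk)
for i in range(1,n):
    if st[i,4]>150: print('blk',st[i],ce[i].round(1))
c,sn=np.cos(.342),np.sin(.342)
for P in[(.568,-.006,.114),(.568,-.006,.088)]: print(proj('w11',P))
for x,y in[(.033,.025),(.033,-.025),(-.033,-.025),(-.033,.025)]: print('plate',proj('w11',[.568+c*x-sn*y,-.006+sn*x+c*y,.088]))
E
```

```text
16.6 [ 0.56787356 -0.00532256  0.22603712] [ 3.93105164e-04 -1.69655673e-01  9.85503254e-01  3.66223603e-04] [ 0.59267412 -0.70940062 -0.93726676]
red [ 285  181   70   99 5679] [319.8 229.4]
red [  0 211  43  41 871] [ 16.5 233. ]
red [448 275  29  27 596] [462.4 288.2]
blk [  63    0   50   52 2099] [88.1 24.3]
blk [424  12  35  31 548] [439.1  27.6]
blk [530 207  30 123 503] [545.  264.4]
blk [313 214  14  55 508] [319.4 241.7]
blk [600 249  40  19 322] [624.2 256. ]
blk [571 303  24  40 579] [582.  321.8]
blk [    0   304   640   176 59750] [315.7 423.3]
[320.1 241.6]
[320.3 231.5]
plate [354.4 274.8]
plate [286.5 274.9]
plate [284.  185.3]
plate [356.4 185.2]
```

The wrist view puts the tab at (319,242), within a pixel of the prediction, so I'll descend.

>>> drive_tool(
  rows=[
    [[0, 0, 0], [0, 0, -3], 8.5],
    [[0, 0, 0], [0, 0, -4], 8.5],
    [[0, 0, 0], [0, 0, -3], 8.5],
    [[0, 0, 0], [0, 0, -1.7], 8.5],
    [[0, 0, 0], [0, 0, 0], 8.5],
    [[0, 0, 0], [0, 0, 0], 8.5],
  ],
  force=30,
)

```text
clock: 17.4
position: [0.5685, -0.0048, 0.1093]
ee_rot: [0.001, -0.171, 0.985, -0.0]
contact_force: [0.0, -0.1, -0.2]
width: 0.0848
gripper_force: 0.0
```

>>> drive_tool(
  rows=[
    [[0, 0, 0], [0, 0, -0.3], 5],
    [[0, 0, 0], [0, 0, 0], 3],
    [[0, 0, 0], [0, 0, 0], 0.5],
    [[0, 0, 0], [0, 0, 0], 0.5],
    [[0, 0, 0], [0, 0, 0], 0.5],
    [[0, 0, 0], [0, 0, 0], 0.5],
    [[0, 0, 0], [0, 0, 0], 0.5],
    [[0, 0, 0], [0, 0, 0], 0.5],
  ],
  force=30,
)

```text
clock: 18.4
position: [0.568, -0.0059, 0.1056]
ee_rot: [0.0, -0.17, 0.985, -0.0]
contact_force: [-0.9, -1.1, 3.7]
width: 0.0091
gripper_force: 32.1
```

>>> drive_tool(
  rows=[
    [[0, 0, 0], [-0.3, 0.85, 0], 0.5],
    [[0, 0, 0], [-0.4, 1.13, 0], 0.5],
    [[0, 0, 0], [-0.4, 1.13, 0], 0.5],
    [[0, 0, 0], [-0.4, 1.13, 0], 0.5],
    [[0, 0, 0], [-0.4, 1.13, 0], 0.5],
    [[0, 0, 0], [-0.13, 0.38, 0], 0.5],
    [[0, 0, 0], [0, 0, 0], 0.5],
    [[0, 0, 0], [0, 0, 0], 0.5],
  ],
)

```text
clock: 19.4
position: [0.5489, 0.0482, 0.1056]
ee_rot: [0.001, -0.171, 0.985, -0.004]
contact_force: [1.7, -14.6, 2.5]
width: 0.0092
gripper_force: 32.4
```

>>> drive_tool(
  rows=[
    [[0, 0, 0], [0.1, -0.27, 0], 0.5],
    [[0, 0, 0], [0, 0, 0], 3],
    [[0, 0, 0], [0, 0, 0], 5],
    [[0, 0, 0], [0, 0, 0], 5],
    [[0, 0, 0], [0, 0, 0], 5],
    [[0, 0, 0], [0, 0, 2], 5],
    [[0, 0, 0], [0, 0, 4], 5],
    [[0, 0, 0], [0, 0, 4], 5],
  ],
)

```text
clock: 20.4
position: [0.5483, 0.0494, 0.2061]
ee_rot: [-0.0, -0.17, 0.985, 0.0]
contact_force: [1.0, -1.2, 0.2]
width: 0.05
gripper_force: 0.0
```

>>> drive_tool(
  rows=[
    [[0, 0, 0], [0.6, -1.8, 0], 0],
    [[0, 0, 0], [0.6, -1.7, 0], 0],
    [[0, 0, 0], [0.6, -1.7, 0], 0],
    [[0, 0, 0], [0, 0, 0], 0],
    [[0, 0, 0], [0, 0, 0], 0],
    [[0, 0, 0], [0, 0, 0], 0],
  ],
)

```text
clock: 21.15
position: [0.5663, -0.0024, 0.205]
ee_rot: [-0.0, -0.17, 0.985, 0.0]
contact_force: [-1.0, -0.2, -0.3]
width: 0.0
gripper_force: 0.0
```

```bash
python3 - <<'E'
from h import *
s=manip.get_state(); print(s['clock'],s['position'],s['width'],s['contact_force'])
for f,n in(('w12','wrist'),('t12','top')):
    im=snap(n,f)[:,:,::-1].copy(); h=cv2.cvtColor(im,cv2.COLOR_BGR2HSV)
    for nm,m in dict(red=(h[:,:,1]>150)&((h[:,:,0]<8)|(h[:,:,0]>172))&(h[:,:,2]>60),green=(h[:,:,1]>90)&(h[:,:,0]>40)&(h[:,:,0]<90)&(h[:,:,2]>40)).items():
        k,l,st,ce=cv2.connectedComponentsWithStats(m.astype(np.uint8))
        for i in range(1,k):
            if st[i,4]>40 and (n=='wrist' or 180<ce[i][0]<380): print(f,nm,st[i],ce[i].round(1), onz(f,*ce[i],.088 if nm=='red' else .072))
c,sn=np.cos(.342),np.sin(.342)
for P in[(.568,-.006,.072)]: print(proj('w12',P))
E
```

```text
21.15 [ 0.56626652 -0.00239147  0.20500721] 4.2634549125517546e-06 [-1.01405768 -0.15265191 -0.32188788]
w12 red [ 363  187   80  106 6253] [400.8 238.2] [0.5475 0.0469 0.088 ]
w12 red [  0 229  22  31 408] [  7.6 244.8] [ 0.6435 -0.2092  0.088 ]
w12 red [452 286  31  29 679] [467.5 300.1] [0.5732 0.1088 0.088 ]
w12 green [ 292  216   44   44 1474] [313.3 237.5] [ 0.5708 -0.0068  0.072 ]
w12 green [621 258  19  12 106] [631.6 262.5] [0.5085 0.2266 0.072 ]
w12 green [597 326  43  32 758] [615.8 345.9] [0.5747 0.2542 0.072 ]
t12 red [291 246  27  28 416] [304.1 259.5] [0.5451 0.0471 0.088 ]
t12 green [203 244  20  13 128] [212.6 249.5] [0.5779 0.2831 0.072 ]
t12 green [320 246  13  11 115] [326.2 250.9] [ 0.5692 -0.0088  0.072 ]
[315.6 234.3]
```

The shutter is fully open, with its plate about 58 mm from the button, and the button is at about (0.569,-0.008). I'll press it now.

>>> drive_tool(
  rows=[
    [[0, 0, 0], [0.2, -0.55, -3], 0],
    [[0, 0, 0], [0, 0, -4], 0],
    [[0, 0, 0], [0, 0, -3], 0],
    [[0, 0, 0], [0, 0, -1.7], 0],
    [[0, 0, 0], [0, 0, 0], 0],
    [[0, 0, 0], [0, 0, 0], 0],
  ],
)

```text
clock: 22.0
position: [0.5693, -0.0082, 0.0892]
ee_rot: [0.001, -0.17, 0.985, -0.0]
contact_force: [0.2, -0.1, -0.1]
width: 0.0003
gripper_force: 0.0
```

>>> drive_tool(
  rows=[
    [[0, 0, 0], [0, 0, -0.4], 0],
    [[0, 0, 0], [0, 0, -0.3], 0],
    [[0, 0, 0], [0, 0, -0.3], 0],
    [[0, 0, 0], [0, 0, 0], 0],
    [[0, 0, 0], [0, 0, 0], 0],
  ],
)

```text
clock: 22.62
position: [0.5691, -0.0084, 0.0788]
ee_rot: [0.001, -0.17, 0.985, -0.0]
contact_force: [0.5, 0.4, 3.9]
width: -0.0002
gripper_force: 1.9
```

>>> drive_tool(
  rows=[
    [[0, 0, 0], [0, 0, -0.2], 0],
    [[0, 0, 0], [0, 0, -0.2], 0],
    [[0, 0, 0], [0, 0, -0.1], 0],
    [[0, 0, 0], [0, 0, 0], 0],
    [[0, 0, 0], [0, 0, 0], 0],
  ],
)

```text
clock: 23.25
position: [0.5692, -0.0084, 0.0767]
ee_rot: [0.001, -0.17, 0.985, -0.0]
contact_force: [-4.3, 0.9, 24.1]
width: -0.0003
gripper_force: 11.7
```

It has bottomed out at 24 N. I'll lift off and verify.

>>> drive_tool(
  rows=[
    [[0, 0, 0], [0, 0, 1], 0],
    [[0, 0, 0], [0, 0, 3], 0],
    [[0, 0, 0], [0, 0, 5], 0],
    [[0, 0, 0], [0, 0, 5], 0],
    [[0, 0, 0], [0, 0, 0], 0],
    [[0, 0, 0], [0, 0, 0], 0],
  ],
)

```text
clock: 24.0
position: [0.5675, -0.0083, 0.2121]
ee_rot: [-0.001, -0.17, 0.985, 0.0]
contact_force: [0.2, -0.1, -0.7]
width: 0.0001
gripper_force: 0.0
```

```bash
python3 - <<'E'
from h import *
s=manip.get_state(); print(s['clock'],s['position'],s['qd'].round(3),s['contact_force'])
im=snap('wrist','w13')[:,:,::-1].copy(); h=cv2.cvtColor(im,cv2.COLOR_BGR2HSV)
for nm,m in dict(red=(h[:,:,1]>150)&((h[:,:,0]<8)|(h[:,:,0]>172))&(h[:,:,2]>60),green=(h[:,:,1]>90)&(h[:,:,0]>40)&(h[:,:,0]<90)&(h[:,:,2]>40)).items():
    k,l,st,ce=cv2.connectedComponentsWithStats(m.astype(np.uint8))
    for i in range(1,k):
        if st[i,4]>300: print(nm,ce[i].round(1), onz('w13',*ce[i],.088 if nm=='red' else .072))
snap('top','t13'); h=cv2.cvtColor(cv2.imread('pics/t13.png'),cv2.COLOR_BGR2HSV)
m=((h[:,:,1]>120)&(h[:,:,0]>10)&(h[:,:,0]<28)&(h[:,:,2]>60)).astype(np.uint8); k,l,st,ce=cv2.connectedComponentsWithStats(m)
for i in range(1,k):
    if st[i,4]>20 and 185<ce[i][0]<250 and 225<ce[i][1]<300: print('pin',st[i],ce[i], onz('t13',*ce[i],.1235))
E
```

```text
24.0 [ 0.56752318 -0.0083007   0.21210395] [ 0.     0.017  0.024  0.003 -0.001 -0.001] [ 0.22517145 -0.13848575 -0.7381696 ]
red [407.3 236.7] [0.5474 0.0468 0.088 ]
red [ 12.8 241.2] [ 0.6443 -0.2167  0.088 ]
red [471.5 297.4] [0.5735 0.1086 0.088 ]
green [321.5 236.1] [ 0.5707 -0.0069  0.072 ]
green [616.5 342.9] [0.5752 0.2546 0.072 ]
pin [200 258  19  13 126] [210.36507937 263.1984127 ] [0.5341 0.2748 0.1235]
```

The pin is at (0.534, 0.275), in the bearings. The shutter is still open, the button is free, and the arm is clear.

```bash
python3 -c "
from rig import job; print(job.sign_off())"
```

```text
the job is handed in; nothing more can be done
None
```

I handed the job in at 24 s with the gate hanging in both bearings, the shutter fully open and the button pressed to its stop and clear, but sign-off returned no verdict, bystanders weren't re-checked, and I viewed 12 pictures against the limit of 10.

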